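# Unlatch a slide cassette from its drying dock

### The arm

A 6-joint arm with a two-finger parallel gripper is mounted at the origin on the work surface; the furniture and walls round the work are solid. World frame = base frame: x ahead of the robot, y to its left, z up, the work surface at z = 0. Lengths are in m, angles in degrees, forces in N, time in s.
With the tool pointing down it reaches from about 0.3 to 0.75 m from the base axis. Payload 8.5 kg.
Tool frame: the origin (TCP) lies midway between the tips of the shut fingers; the grasp point (between the pads) lies 19 mm behind it (env.tcp_to_grasp is the z of the grasp point in the tool frame, in m); z points along the fingers, y is the line along which they close (so a half turn about z gives the same grasp; the last joint's range is limited). The gripper opens to 85 mm and grips with 20 to 120 N. Pads are 22 mm wide; open, the fingers measure 114 mm over their backs; the gripper's body (76 mm by 85 mm) begins 54 mm behind the grasp point. The pads swing forward as they close: fully open they stand 13 mm farther back than shut.
Start: joints at [-12.336, 21.807, 74.336, -0, 83.858, -12.336], TCP at [0.55, 0, 0.197] pointing down, gripper open.
Joint ranges: [-178.18, 178.18], [-50.72, 133.34], [12.68, 142.11], [-81.47, 261.47], [9.98, 163.14], [-165.26, 165.26]. Speed limits (degrees/s): [136.94, 136.94, 180, 180, 180, 180].

### API

Orientations are given as a 3x3 rotation matrix whose columns are the frame's x, y, z axes.
In Python, from rig import env, imaging, job, models gives the robot as it stands. The module is installed in compiled form; this text tells all that it offers.
- The arm moves only by the tool jog_arm, never from a script. Its argument "plan" is text: rows parted by semicolons, each of 7 numbers parted by spaces: the turn, a rotation vector about the tool's x, y, z in degrees, then the shift along the tool's x, y, z in cm, then the closure in counts, from 0 (fully open) to 255 (shut). In form: rx ry rz x y z claw; .... A call has 1 to 10 rows; each row shifts and turns the commanded pose from where the row before left it, along the tool's axes as they then stand; what a row does not reach is not made up. A row lasts 1/12 s, in which the tool goes at most 41.7 mm and 7.16 degrees, less where a joint would pass 70% of its speed; a pose out of reach is approached as far as the arm can. A call with a gripper value outside its range is refused whole. The fingers move at their own pace and stop on an object; "grip_force" is the grip in N (left out, the last holds). Time passes only in rows, so rows that do not move let the fingers close. It gives the time, the measured TCP pose, the force, the opening and the grip force at its end, in the units of the state.
- env.observe(): the state, without advancing time (a new reading comes with each control period).
- imaging.get_image(name): name is "scene" or "side" or "wrist"; returns a dict with "pixels" (384x512x3 uint8, red, green, blue), "depth" (384x512 float32, m along the optical axis (not along the pixel's ray), 0 where there is no reading), "fov_y" (degrees; the focal length in pixels is half the picture's height over the tangent of half this angle, whatever the lens; pixels are square), "cx", "cy" (the principal point, pixels), "world_from_camera" (4x4, takes a point from camera to world coordinates). Camera axes: x right, y down, z forward; pixel columns grow to the right and rows downward; lengths in m; the calibration is good to about 2 mm. A picture is of the moment at which its call begins.
- job.close_job(): hands the job in; it is judged then, once.
Trained networks look in the newest picture that a camera, given by its name, has taken for a name from the list of things; names that differ only in an ending like _2 or _b are one class to them, and where a whole thing is asked for, a point or a joint stands for the part that bears it (a point fixed in the world has none). Each returns a list of dicts, best first, with "confidence" (0 to 1); they miss things now and then, are a little off and sometimes report something else, mostly with a low value. They report only what shows in the picture. A call takes as long as a camera call. They do not tell look-alikes from the thing itself.
- models.outline_of(camera, query): "region" (384x512 bool, what is visible of it) and "bbox" ([centre column, centre row, width, height] in pixels, round what is visible of it).
- models.tip_of(camera, query): "at" ([column, row] in pixels: a listed point, or the origin of a listed thing).
The state is a dict: "time_s": time; "q": joint angles; "qvel": joint speeds; "joint_efforts": joint torques, N m; "position": TCP position; "tool_rot": TCP orientation; "ft_force": force on the tool from outside, world axes, zero at the start; "wrist_torque": the same for the moment, N m; "grip_width": finger opening in m; "gripper_force": force on a finger pad.
Only numpy, scipy, OpenCV 4.12 (cv2) and the standard library are available. Lean on these libraries where they do the work, as an engineer would, in place of code of your own. Each camera call takes 0.05 s, during which the arm holds its last target. There are 200 camera calls.

### The job

Swing the lamp of the slide-drying dock well aside, about a quarter turn either way, and leave it there. Then pinch the two orange catches of the seated blue slide cassette fully together, draw it straight up and finish holding it by the pressed catches, still and upright, its underside at least 7 cm above the dock's rim; do not let go. Leave the timer, petri dish and white bottle undisturbed.

Things in the scene. Friction and masses are not known exactly. Their poses are not given: they have to be found in the camera images.
- dock: White slide-drying dock, fixed. Origin: on the worktop (z = 0) below the centre of the well; x points from the well to the lamp post (away from the robot, give or take the yaw), y to the catch on the left, z up. Base plate 220 (x -60 to +160) x 124 mm, 20 mm high; the well's floor is also at 20 mm. The lamp post, 22 mm thick, stands at x = +120, y = 0 mm; the hub on it is 34 mm thick, top at 152 mm
- dock_rim (a point): Centre of the well's mouth, level with the flat rim 62 mm above the worktop. The white block round the well is 92 x 92 mm; the mouth is 67 (x) x 55 (y) mm, 42 mm deep. In the middle of each y wall a lip juts over a pocket and holds down the tooth of a catch.
- lamp_arm (a joint): Lamp arm, hinged on the upright axis of the post (dock x = +120, y = 0 mm), rad, -1.75 to 1.75. 0: the arm points along the dock's -x, lamp right above the cassette. Positive swings the lamp to the dock's -y side, negative to its +y side. Starts between -0.25 and 0.25. Light friction (about 1 N at the lamp); stays where it is left.
- lamp_grip (a point): Top of the upright round black grip on the lamp head, 192 mm above the worktop, on a circle of 120 mm radius round the post. The grip is 16 mm thick and 40 mm high. The head is a white disc 60 mm in diameter, underside 128 mm and top 152 mm above the worktop; a flat arm 20 mm wide joins it to the hub.
- cassette: Blue cassette of glass slides, 0.1 to 0.25 kg, latched in the well with about 1.5 mm play. Origin: centre of its underside, 20 mm above the worktop while seated; axes then as the dock's. Body 63 (x) x 33 (y) x 84 (z) mm; end columns 52 mm wide in y, 40 mm high. Orange spring catches on its +y and -y faces. It stays locked unless both are pressed.
- catch_left_pad (a point): Middle of the ribbed outer face of the catch on the cassette's +y side: 27 mm from its mid plane, 74 mm above its underside (94 mm above the worktop while seated). The pad is upright, 26 mm wide (x), 28 mm high (60 to 88 mm above the underside), its lower edge 18 mm above the dock's rim. The two pads are 54 mm across at rest, 42 mm when fully pressed.
- catch_right_pad (a point): The same point of the catch at the cassette's -y side.
- catch_left (a joint): Inward travel of the +y catch, m: 0 at rest, 0.006 fully pressed (stop). Spring force 4 N at first, 7 N at the stop. Its tooth is free of the dock's lip from about 0.0045 on.
- catch_right (a joint): The same for the -y catch.
- timer: White bench timer lying on the worktop on the dock's +y side, 62 x 62 x 16 mm, origin at the centre of its underside. Not to be disturbed.
- petri: Closed petri dish, 60 mm in diameter, 14 mm high, on the worktop on the dock's +y side farther from the robot, origin at the centre of its underside. Not to be disturbed.
- white_bottle: White plastic bottle with blue cap, 48 mm in diameter, 83 mm high, on the worktop on the dock's -y side, origin at the centre of its underside. Not to be disturbed.
Things that resemble listed ones, but are neither listed nor needed, are in the scene too. What is shaped like the cassette but yellow is not meant.

How it is judged:
By the outcome, as a careful person would: the job done as asked, in the order asked, and still so for the second after the job is handed in, while the arm keeps its last pose, push and grip.
It also fails if it takes over 46 s, if anything falls off the work surface, if the arm or the gripper's body presses on something with over 40 N, if the wrist force passes 120 N, or if a joint passes its speed limit or range.

## Working session

There is one attempt and no reset: what is moved stays moved. The work goes in short steps, Python scripts to look and compute and a tool call to move; the robot and the scene stay as the last step left them, time stands still between calls to the robot, and variables do not carry over. Pictures are saved under pics/ and viewed, at most 10 in all, crops included, and the job is handed in when it is done.

Besides the shell and the picture viewer there is one more tool, called after "Emit:" as name(argument=value, ...) on one line, values as JSON. jog_arm: Moves the arm, as the interface text tells. Its arguments: {"type":"object","properties":{"plan":{"type":"string"},"grip_force":{"type":"number"}},"required":["plan"]}

```bash
mkdir -p pics
cat > h.py <<'E'
import numpy as np, cv2
from rig import env, imaging, job, models
def cloud(im):
    d=im["depth"]; f=192/np.tan(np.radians(im["fov_y"]/2))
    v,u=np.mgrid[0:384,0:512]
    p=np.stack([(u-im["cx"])/f*d,(v-im["cy"])/f*d,d],-1)
    T=np.array(im["world_from_camera"])
    w=p@T[:3,:3].T+T[:3,3]; w[d<=0]=np.nan
    return w
def save(im,n): cv2.imwrite(f"pics/{n}.png",im["pixels"][:,:,::-1])
E
python3 - <<'E'
from h import *
a=imaging.get_image("scene");b=imaging.get_image("side")
for n,im in(("scene",a),("side",b)):
    w=cloud(im)
    for q in["dock_rim","lamp_grip","cassette","catch_left_pad","catch_right_pad"]:
        for r in models.tip_of(n,q)[:3]:
            c,rr=[int(round(t)) for t in r["at"]]
            print(n,q,round(r["confidence"],2),c,rr,w[min(max(rr,0),383),min(max(c,0),511)].round(3))
cv2.imwrite("pics/a.png",cv2.resize(np.vstack([a["pixels"],b["pixels"]])[:,:,::-1],(400,600)) if 0 else a["pixels"][:,:,::-1])
save(b,"b")
print(env.tcp_to_grasp, env.observe()["tool_rot"])
E
```

```text
scene dock_rim 0.72 243 241 [0.489 0.095 0.091]
scene lamp_grip 0.93 245 192 [0.513 0.058 0.192]
scene cassette 0.7 239 257 [0.483 0.118 0.064]
scene cassette 0.62 294 197 [ 0.535 -0.201  0.01 ]
scene catch_left_pad 0.66 232 240 [0.51  0.108 0.092]
scene catch_left_pad 0.61 303 174 [ 0.524 -0.217  0.083]
scene catch_right_pad 0.65 289 178 [ 0.552 -0.193  0.071]
scene catch_right_pad 0.65 243 191 [ 0.671 -0.147 -0.   ]
scene catch_right_pad 0.62 247 231 [0.495 0.073 0.102]
side dock_rim 0.88 272 237 [0.501 0.111 0.087]
side lamp_grip 0.76 266 184 [0.507 0.056 0.194]
side cassette 0.8 269 249 [0.509 0.123 0.063]
side cassette 0.67 247 177 [ 0.533 -0.202  0.007]
side catch_left_pad 0.6 269 235 [0.507 0.108 0.092]
side catch_left_pad 0.49 247 149 [ 0.528 -0.235  0.081]
side catch_right_pad 0.68 242 159 [ 0.545 -0.194  0.078]
side catch_right_pad 0.37 267 217 [0.507 0.064 0.104]
-0.0187 [[ 8.20054076e-06  9.99999995e-01 -9.56792288e-05]
 [ 1.00000000e+00 -8.20234156e-06 -1.88208148e-05]
 [-1.88215995e-05 -9.56790744e-05 -9.99999995e-01]]
```

View pics/a.png

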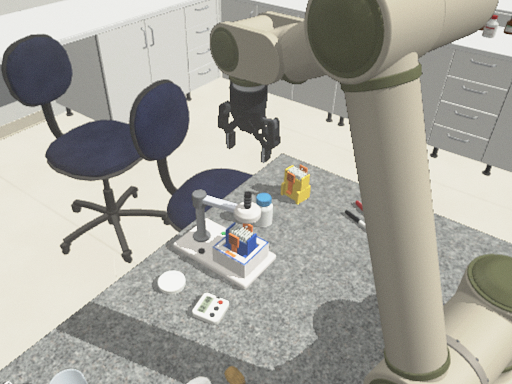

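View pics/b.png

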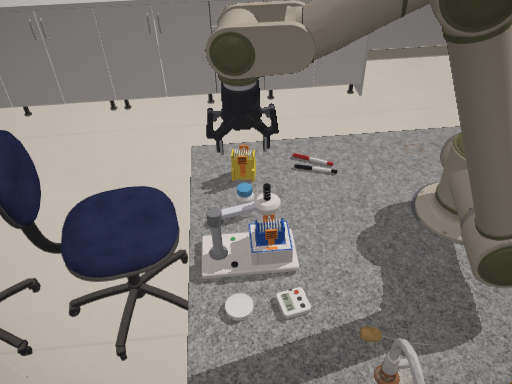

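The scene picture shows the dock with the blue cassette at about (240,240), its post at (200,215) and the lamp grip at (247,195). The yellow look-alike is at (297,185) in the scene picture and (244,163) in the side picture. The blue one seated in the dock is the one meant. Next I fit the dock and confirm the cassette in a crop.

Run:
```python
from h import *
from scipy.optimize import minimize
ims={n:imaging.get_image(n) for n in("scene","side","wrist")}
W=[];C=[]
for n,im in ims.items():
    w=cloud(im).reshape(-1,3);c=im["pixels"].reshape(-1,3)
    m=(abs(w[:,0]-.55)<.2)&(abs(w[:,1]-.09)<.15)&(w[:,2]>.008)&(w[:,2]<.2)
    print(n,m.sum()); W.append(w[m]);C.append(c[m])
for n,w in zip(ims,W):
  for lo,hi in((.015,.025),(.057,.066),(.147,.157),(.185,.197)):
    m=(w[:,2]>lo)&(w[:,2]<hi)
    if n!="wrist" and m.sum()>5:
        p=w[m]; print(n,lo,m.sum(),p[:,:2].min(0).round(3),p[:,:2].max(0).round(3),np.median(p,0).round(3), [np.round(t,3) for t in cv2.minAreaRect((p[:,:2]*1).astype(np.float32))])
w=np.vstack(W);c=np.vstack(C).astype(int)
# orange / blue pts
o=(c[:,0]>150)&(c[:,2]<90)&(c[:,1]<150)&(w[:,2]>.07)&(w[:,2]<.115)
b=(c[:,2]>c[:,0]+50)&(w[:,2]>.06)&(w[:,2]<.12)
for n,m in(("or",o),("blue",b)):
    p=w[m]; print(n,m.sum(),np.percentile(p,[3,50,97],axis=0).round(3))
np.savez("pts.npz",w=w,c=c)
a=cv2.resize(ims["scene"]["pixels"][180:285,165:305],None,fx=4,fy=4,interpolation=2)
cv2.imwrite("pics/c.png",a[:,:,::-1]); save(ims["wrist"],"w")
```

```text
scene 6379
side 6787
wrist 32894
scene 0.015 2236 [ 0.442 -0.059] [0.665 0.24 ] [0.574 0.128 0.02 ] [array([0.554, 0.091]), array([0.222, 0.299]), np.float64(0.539)]
scene 0.057 709 [ 0.457 -0.06 ] [0.628 0.131] [0.488 0.105 0.063] [array([0.513, 0.052]), array([0.182, 0.163]), np.float64(61.27)]
scene 0.147 515 [0.48  0.031] [0.641 0.101] [0.526 0.072 0.152] [array([0.559, 0.074]), array([0.164, 0.053]), np.float64(15.657)]
scene 0.185 42 [0.5   0.048] [0.514 0.065] [0.506 0.059 0.192] [array([0.508, 0.057]), array([0.014, 0.014]), np.float64(50.156)]
side 0.015 2678 [ 0.442 -0.049] [0.664 0.24 ] [0.579 0.124 0.021] [array([0.554, 0.096]), array([0.222, 0.289]), np.float64(0.446)]
side 0.057 745 [ 0.457 -0.059] [0.634 0.133] [0.518 0.104 0.063] [array([0.518, 0.045]), array([0.181, 0.178]), np.float64(65.624)]
side 0.147 561 [0.479 0.035] [0.64  0.101] [0.532 0.074 0.152] [array([0.56 , 0.067]), array([0.164, 0.052]), np.float64(7.515)]
side 0.185 46 [0.499 0.05 ] [0.514 0.066] [0.507 0.061 0.192] [array([0.506, 0.059]), array([0.014, 0.014]), np.float64(45.108)]
or 422 [[0.493 0.06  0.08 ]
 [0.505 0.107 0.108]
 [0.516 0.11  0.11 ]]
blue 3064 [[ 0.459 -0.058  0.061]
 [ 0.521  0.096  0.073]
 [ 0.557  0.128  0.103]]
```

View pics/c.png

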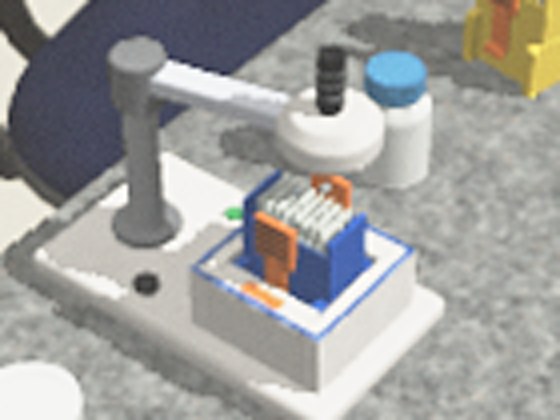

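View pics/w.png

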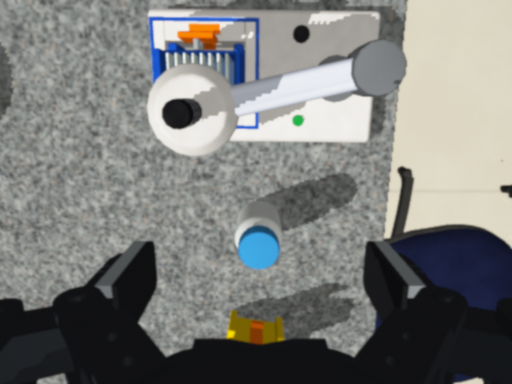

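The crop confirms the blue cassette, seated with slides and orange catches. The wrist view shows its left catch at (200,36), the lamp disc at (193,110), the bottle at (258,247) and the hub at (378,68). Now a finer fit.

Run:
```python
from h import *
d=np.load("pts.npz");w=d["w"];c=d["c"]
def ex(m,n):
    p=w[m];print(n,m.sum(),np.percentile(p,[1,50,99],axis=0).round(4).tolist());return p
z=w[:,2]
pl=(z>.015)&(z<.025)&(w[:,1]>0)&(w[:,1]<.17)
# edges: per-bin extremes
p=w[pl&(w[:,1]<.16)]
for lo in np.arange(.46,.66,.02):
    s=p[(p[:,0]>lo)&(p[:,0]<lo+.02)]; 
    if len(s)>9: print("x",lo.round(2),len(s),np.percentile(s[:,1],[1,99]).round(4))
for lo in np.arange(.02,.16,.02):
    s=p[(p[:,1]>lo)&(p[:,1]<lo+.02)]
    if len(s)>9: print("y",lo.round(2),len(s),np.percentile(s[:,0],[1,99]).round(4))
r=w[(z>.059)&(z<.065)&(w[:,1]>.02)&(w[:,1]<.14)&(w[:,0]<.56)]
for lo in np.arange(.46,.55,.015):
    s=r[(r[:,0]>lo)&(r[:,0]<lo+.015)]; 
    if len(s)>9: print("rim x",lo.round(3),len(s),np.percentile(s[:,1],[1,99]).round(4))
for lo in np.arange(.03,.13,.015):
    s=r[(r[:,1]>lo)&(r[:,1]<lo+.015)]
    if len(s)>9: print("rim y",lo.round(3),len(s),np.percentile(s[:,0],[1,99]).round(4))
h=w[(z>.148)&(z<.156)&(w[:,0]>.6)]; print("hub",cv2.minEnclosingCircle(h[:,:2].astype(np.float32)))
h=w[(z>.187)&(z<.197)]; print("grip",cv2.minEnclosingCircle(h[:,:2].astype(np.float32)))
h=w[(z>.10)&(z<.112)&(w[:,1]>.04)]; ex((z>.10)&(z<.112)&(c[:,0]>c[:,2]+80),"orange hi")
ex((z>.05)&(z<.09)&(w[:,1]<.02)&(c[:,2]>c[:,0]+60),"bottle cap")
```

```text
x 0.46 325 [0.036  0.1463]
x 0.48 313 [0.1093 0.1471]
x 0.5 364 [0.0772 0.1469]
x 0.52 507 [0.0221 0.1461]
x 0.54 1505 [0.0223 0.145 ]
x 0.56 2508 [0.0222 0.144 ]
x 0.58 2452 [0.0222 0.1439]
x 0.6 2445 [0.0222 0.1441]
x 0.62 2207 [0.0222 0.1435]
x 0.64 2135 [0.0215 0.1434]
y 0.02 2730 [0.4513 0.6604]
y 0.04 2483 [0.4479 0.6609]
y 0.06 706 [0.445  0.6617]
y 0.08 1202 [0.445  0.6591]
y 0.1 2903 [0.4472 0.659 ]
y 0.12 4014 [0.4481 0.6614]
y 0.14 1551 [0.4482 0.6589]
rim x 0.46 920 [0.0408 0.13  ]
rim x 0.475 532 [0.04   0.1302]
rim x 0.49 380 [0.0974 0.1305]
rim x 0.505 469 [0.0882 0.13  ]
rim x 0.52 738 [0.0382 0.1301]
rim x 0.535 1537 [0.0373 0.1288]
rim y 0.03 252 [0.4596 0.5488]
rim y 0.045 213 [0.4584 0.5488]
rim y 0.06 80 [0.4578 0.5486]
rim y 0.075 372 [0.4581 0.5489]
rim y 0.09 604 [0.4583 0.5497]
rim y 0.105 1580 [0.4591 0.5497]
rim y 0.12 1678 [0.4592 0.5489]
hub ((0.6202790141105652, 0.08044721931219101), 0.021213779225945473)
grip ((0.5067856311798096, 0.057117871940135956), 0.008775398135185242)
orange hi 413 [[0.4916, 0.0581, 0.1003], [0.5044, 0.1076, 0.1079], [0.5171, 0.1119, 0.111]]
bottle cap 429 [[0.535, -0.0599, 0.0708], [0.5487, -0.0557, 0.0825], [0.5634, -0.0517, 0.0856]]
```

Emit:
jog_arm(plan="0 0 -6 3 0 -1 0; 0 0 0 0 0 0 0; 0 0 0 0 0 0 0", grip_force=25)

```text
time_s: 1.0
position: [0.5501, 0.0308, 0.2074]
tool_rot: [[-0.106, 0.994, 0.001], [0.994, 0.106, -0.0], [-0.0, 0.001, -1.0]]
ft_force: [0.3, -0.5, 0.7]
grip_width: 0.0854
gripper_force: 0.0
```

Emit:
jog_arm(plan="0 0 -6 1.5 -2 0 0; 0 0 0 1.7 -1.8 0 0; 0 0 0 0 0 0 0; 0 0 0 0 0 1.5 0; 0 0 0 0 0 1.5 0; 0 0 0 0 0 1.3 0; 0 0 0 0 0 0 150; 0 0 0 0 0 0 210; 0 0 0 0 0 0 230; 0 0 0 0 0 0 230", grip_force=20)

```text
time_s: 1.83
position: [0.5079, 0.0554, 0.1647]
tool_rot: [[-0.207, 0.978, 0.002], [0.978, 0.207, -0.0], [-0.001, 0.001, -1.0]]
ft_force: [0.6, 0.2, 0.2]
grip_width: 0.0383
gripper_force: 0.0
```

Emit:
jog_arm(plan="0 0 0 0.2 0 0 230; 0 0 0 0 0 0 230; 0 0 0 0 0 0 230; 0 0 0 0 0 0 230; 0 0 0 0 0 0 230")

```text
time_s: 2.25
position: [0.507, 0.0577, 0.164]
tool_rot: [[-0.208, 0.978, 0.0], [0.978, 0.208, -0.0], [-0.0, 0.0, -1.0]]
ft_force: [-1.1, 0.1, -0.6]
grip_width: 0.0087
gripper_force: 0.0
```

Run:
```python
from h import *
print({k:v for k,v in env.observe().items() if k in("grip_width","gripper_force","position")})
a=imaging.get_image("scene");b=imaging.get_image("wrist");s=imaging.get_image("side")
f=lambda x:cv2.resize(x,(399,399))
o=np.hstack([f(a["pixels"][110:270,150:310]),f(s["pixels"][110:270,190:350])])
cv2.imwrite("pics/d.png",o[:,:,::-1])
```

```text
{'position': array([0.50699046, 0.05768939, 0.1640247 ]), 'gripper_force': 0.0, 'grip_width': 0.008744596124623447}
```

View pics/d.png

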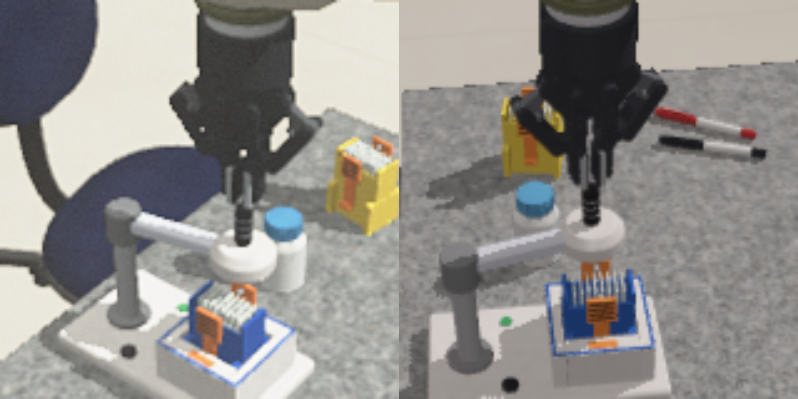

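The crop shows the fingertips near the grip at about crop (243,190) and (592,185). It isn't clear whether they hold it, so I check with depth.

Run:
```python
from h import *
for n in("scene","side"):
    im=imaging.get_image(n);T=np.linalg.inv(im["world_from_camera"]);f=192/np.tan(np.radians(im["fov_y"]/2))
    for p in([.507,.0577,.164],[.507,.0575,.192],[.507,.0575,.152]):
        q=T[:3,:3]@p+T[:3,3];print(n,p,(q[0]/q[2]*f+im["cx"]).round(1),(q[1]/q[2]*f+im["cy"]).round(1),q[2].round(3))
    w=cloud(im)
    c=int((q[0]/q[2]*f+im["cx"]).round())
    for r in range(168,206,2): print(r,w[r,c].round(3),im["pixels"][r,c], w[r,c-3].round(3),w[r,c+3].round(3))
```

```text
scene [0.507, 0.0577, 0.164] 247.3 203.5 0.985
scene [0.507, 0.0575, 0.192] 247.6 193.1 0.968
scene [0.507, 0.0575, 0.152] 247.3 207.7 0.992
168 [0.517 0.048 0.247] [59 57 57] [0.52  0.055 0.25 ] [0.493 0.07  0.269]
170 [ 1.461 -1.25  -0.854] [223 219 201] [0.516 0.059 0.248] [0.494 0.069 0.263]
172 [0.517 0.047 0.237] [191 186 172] [0.514 0.062 0.246] [0.496 0.065 0.255]
174 [0.515 0.05  0.234] [52 52 50] [0.514 0.062 0.241] [0.496 0.066 0.251]
176 [0.514 0.05  0.229] [59 55 54] [0.514 0.062 0.236] [0.496 0.065 0.245]
178 [0.515 0.05  0.224] [55 53 55] [0.512 0.064 0.232] [0.494 0.069 0.243]
180 [0.514 0.051 0.22 ] [78 80 78] [0.511 0.065 0.229] [0.495 0.067 0.237]
182 [0.514 0.05  0.214] [75 74 74] [0.511 0.066 0.224] [0.496 0.065 0.231]
184 [0.503 0.065 0.222] [74 76 74] [0.511 0.066 0.219] [0.497 0.063 0.224]
186 [0.502 0.066 0.218] [72 71 71] [0.512 0.063 0.212] [0.495 0.065 0.221]
188 [0.501 0.068 0.214] [105 104 104] [0.512 0.064 0.207] [0.497 0.063 0.213]
190 [0.502 0.067 0.208] [113 112 110] [0.512 0.064 0.202] [0.495 0.065 0.21 ]
192 [0.504 0.064 0.201] [78 82 80] [ 0.664 -
[... 1387 characters left out ...]
[0.501 0.063 0.194]
188 [0.508 0.065 0.191] [21 18 19] [0.514 0.061 0.188] [0.501 0.061 0.186]
190 [0.508 0.065 0.185] [30 28 28] [0.514 0.057 0.179] [0.501 0.061 0.181]
192 [0.508 0.063 0.178] [18 17 19] [0.514 0.059 0.175] [0.501 0.063 0.177]
194 [0.508 0.063 0.172] [56 55 56] [0.514 0.06  0.171] [0.501 0.062 0.171]
196 [0.508 0.065 0.168] [35 34 34] [0.514 0.056 0.161] [0.502 0.066 0.169]
198 [0.508 0.064 0.162] [20 17 19] [0.514 0.054 0.154] [0.502 0.063 0.16 ]
200 [0.508 0.064 0.156] [71 66 65] [0.515 0.062 0.154] [0.502 0.063 0.154]
202 [0.509 0.067 0.153] [208 201 197] [0.515 0.068 0.154] [0.502 0.068 0.152]
204 [0.51  0.075 0.154] [210 203 200] [0.516 0.073 0.153] [0.503 0.076 0.154]
```

The fingertips show at z≈0.20, above the grip's top, although the TCP reads 0.164. That means the real tips sit about 38 mm higher than reported, so I open, go lower and watch the force.

Emit:
jog_arm(plan="0 0 0 0 0 0 100; 0 0 0 0 0 0 100; 0 0 0 0 0 0 100; 0 0 0 0 0 0 100; 0 0 0 0 0 1 100; 0 0 0 0 0 1 100; 0 0 0 0 0 1 100; 0 0 0 0 0 0 100")

```text
time_s: 3.17
position: [0.5061, 0.0577, 0.1324]
tool_rot: [[-0.208, 0.978, -0.003], [0.978, 0.208, 0.0], [0.001, -0.003, -1.0]]
ft_force: [-0.9, -0.3, -1.6]
grip_width: 0.0518
gripper_force: 0.0
```

Emit:
jog_arm(plan="0 0 0 0 0 0 255; 0 0 0 0 0 0 255; 0 0 0 0 0 0 255; 0 0 0 0 0 0 255; 0 0 0 0 0 0 255; 0 0 0 0 0 0 255")

```text
time_s: 3.67
position: [0.5061, 0.0575, 0.1346]
tool_rot: [[-0.208, 0.978, -0.001], [0.978, 0.208, -0.001], [-0.0, -0.002, -1.0]]
ft_force: [-6.3, -1.3, 4.8]
grip_width: 0.0152
gripper_force: 20.9
```

Run:
```python
from h import *
o=[]
for n,(r,c) in dict(scene=(110,150),side=(110,190)).items():
    im=imaging.get_image(n); o.append(cv2.resize(im["pixels"][r:r+120,c+30:c+150],(399,399)))
cv2.imwrite("pics/e.png",np.hstack(o)[:,:,::-1])
s=env.observe();print(s["q"],s["position"],s["grip_width"])
```

```text
[-6.83246549e+00  2.10776415e+01  8.66181937e+01 -5.13322691e-02
  7.23812754e+01 -1.88241160e+01] [0.50608792 0.0574512  0.13460821] 0.015080447308153335
```

View pics/e.png

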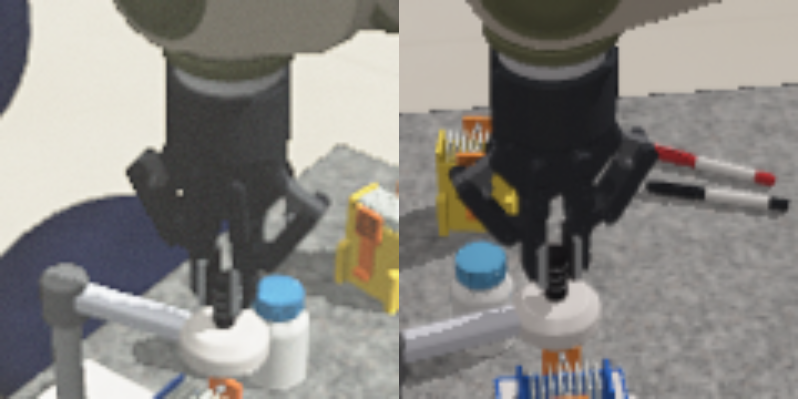

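The gripper now holds the lamp grip (15 mm wide, at crop (222,300)). I swing it along the arc while turning the tool.

Emit:
jog_arm(plan="0 0 -7 -1.46 0.09 0 255; 0 0 -7 -1.46 0.09 0 255; 0 0 -7 -1.46 0.09 0 255; 0 0 -7 -1.46 0.09 0 255; 0 0 0 0 0 0 255; 0 0 0 0 0 0 255")

```text
time_s: 4.27
position: [0.5323, 0.0046, 0.1346]
tool_rot: [[-0.64, 0.768, -0.0], [0.768, 0.64, -0.002], [-0.001, -0.001, -1.0]]
ft_force: [-4.7, -4.0, 5.1]
grip_width: 0.015
gripper_force: 21.0
```

Emit:
jog_arm(plan="0 0 -7 -1.46 0.09 0 255; 0 0 -7 -1.46 0.09 0 255; 0 0 -7 -1.46 0.09 0 255; 0 0 -7 -1.46 0.09 0 255; 0 0 -7 -1.46 0.09 0 255; 0 0 -7 -1.46 0.09 0 255; 0 0 -7 -1.46 0.09 0 255; 0 0 0 0 0 0 255; 0 0 0 0 0 0 255")

```text
time_s: 5.02
position: [0.6228, -0.0374, 0.1347]
tool_rot: [[-1.0, 0.021, 0.002], [0.021, 1.0, -0.001], [-0.002, -0.001, -1.0]]
ft_force: [0.1, -2.7, 3.3]
grip_width: 0.0149
gripper_force: 20.8
```

Emit:
jog_arm(plan="0 0 0 0 0 0 120; 0 0 0 0 0 0 120; 0 0 0 0 0 0 120; 0 0 0 0 0 0 120; 0 0 0 0 0 -2 120; 0 0 0 0 0 -3 120; 0 0 0 0 0 -2 60; 0 0 0 0 0 0 0; 0 0 0 0 0 0 0")

```text
time_s: 5.77
position: [0.6222, -0.037, 0.2046]
tool_rot: [[-1.0, 0.018, 0.002], [0.018, 1.0, -0.0], [-0.002, -0.0, -1.0]]
ft_force: [-0.2, -0.2, -0.5]
grip_width: 0.079
gripper_force: 0.0
```

Emit:
jog_arm(plan="0 0 0 2 2 0 0; 0 0 0 2.5 2.5 0 0; 0 0 0 2.5 2.6 0 0; 0 0 0 2.5 2.5 0 0; 0 0 0 2.4 2.5 0 0; 0 0 0 0 0 0 0; 0 0 0 0 0 0 0; 0 0 0 0 0 0 0")

```text
time_s: 6.43
position: [0.5052, 0.0858, 0.2031]
tool_rot: [[-1.0, 0.017, -0.001], [0.017, 1.0, -0.0], [0.001, -0.0, -1.0]]
ft_force: [0.6, 0.8, -0.3]
grip_width: 0.0855
gripper_force: 0.0
```

Run:
```python
from h import *
s=env.observe();print(s["position"].round(4),s["tool_rot"].round(3),s["grip_width"])
im=imaging.get_image("wrist");save(im,"f");w=cloud(im).reshape(-1,3);c=im["pixels"].reshape(-1,3).astype(int)
z=w[:,2]
def ex(m,n):
    p=w[m]; print(n,m.sum(),np.percentile(p,[2,50,98],axis=0).round(4).tolist() if m.sum() else 0);return p
near=(abs(w[:,0]-.504)<.08)&(abs(w[:,1]-.084)<.08)
o=near&(c[:,0]>c[:,2]+80)&(z>.09)&(z<.13)
ex(o&(w[:,1]>.084),"L");ex(o&(w[:,1]<.084),"R")
rim=ex(near&(z>.058)&(z<.066),"rim"); print(cv2.minAreaRect(rim[:,:2].astype(np.float32)))
bl=ex(near&(c[:,2]>c[:,0]+50)&(z>.085)&(z<.12),"blue"); print(cv2.minAreaRect(bl[:,:2].astype(np.float32)))
for n in("scene","side"):
    im=imaging.get_image(n);w=cloud(im);m=(abs(w[...,0]-.504)<.08)&(abs(w[...,1]-.084)<.075)&(w[...,2]>.13)&(w[...,2]<.35);p=w[m];c=im["pixels"][m]
    k=p[:,2]<p[:,2].min()+.008;print(n,"tips z",p[:,2].min(),np.median(p[k],0).round(3))
    for lo in(.084,):
      for s in(p[p[:,1]>.094],p[p[:,1]<.074]): 
        if len(s):k=s[:,2]<s[:,2].min()+.015;print(s[:,2].min().round(3),s[k].mean(0).round(3),s[k].min(0).round(3),s[k].max(0).round(3))
    m=(w[...,2]>.187)&(w[...,2]<.197)&(abs(w[...,0]-.62)<.03)&(abs(w[...,1]+.037)<.03);print("grip",np.mean(w[m],0).round(3))
```

```text
[0.5052 0.0858 0.2031] [[-1.     0.017 -0.001]
 [ 0.017  1.    -0.   ]
 [ 0.001 -0.    -1.   ]] 0.08553248610342705
L 222 [[0.4909, 0.1059, 0.093], [0.5021, 0.1075, 0.1079], [0.5158, 0.1101, 0.1095]]
R 222 [[0.4905, 0.0564, 0.092], [0.5011, 0.0591, 0.108], [0.515, 0.0608, 0.1097]]
rim 5050 [[0.4585, 0.0383, 0.0595], [0.4896, 0.0845, 0.0625], [0.548, 0.1282, 0.0644]]
((0.5036693215370178, 0.08319956064224243), (0.09229212254285812, 0.09183501452207565), 89.46758270263672)
blue 919 [[0.4721, 0.0671, 0.0897], [0.5017, 0.0818, 0.0968], [0.5341, 0.0993, 0.1035]]
((0.5033597946166992, 0.08314722776412964), (0.032837022095918655, 0.06252069771289825), 89.37850952148438)
scene tips z 0.25146536330159264 [0.505 0.042 0.256]
0.252 [0.503 0.136 0.261] [0.496 0.129 0.252] [0.517 0.141 0.266]
0.251 [0.505 0.041 0.259] [0.495 0.036 0.251] [0.518 0.044 0.266]
grip [ 0.627 -0.038  0.193]
side tips z 0.2509187613327405 [0.508 0.135 0.254]
0.251 [0.507 0.138 0.26 ] [0.496 0.133 0.251] [0.517 0.144 0.266]
0.264 [0.509 0.042 0.265] [0.509 0.042 0.264] [0.509 0.042 0.266]
grip [ 0.623 -0.034  0.192]
```

View pics/f.png

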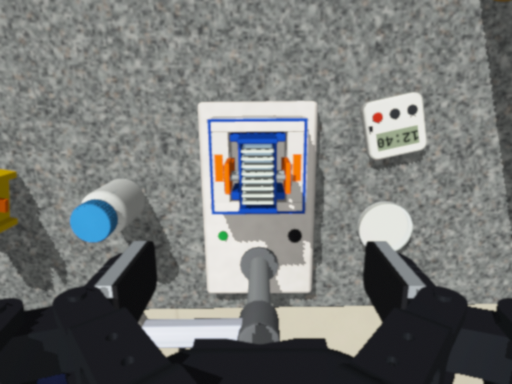

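The wrist view shows the blue cassette at (258,175), with catches at (228,175) and (290,175) and the lamp clear. The blue one is confirmed: yellow is only at the left edge (5,200). Now I centre and descend most of the way.

Emit:
jog_arm(plan="0 0 -0.5 0.17 -0.26 2 0; 0 0 0 0 0 2.5 0; 0 0 0 0 0 2.5 0; 0 0 0 0 0 2.5 0; 0 0 0 0 0 2.5 0; 0 0 0 0 0 0 0; 0 0 0 0 0 0 0; 0 0 0 0 0 0 0")

```text
time_s: 7.25
position: [0.5045, 0.083, 0.0851]
tool_rot: [[-1.0, 0.009, 0.002], [0.009, 1.0, -0.0], [-0.002, -0.0, -1.0]]
ft_force: [0.2, -0.0, 0.9]
grip_width: 0.0851
gripper_force: 0.0
```

Run:
```python
from h import *
s=env.observe();print(s["position"].round(4),s["tool_rot"].round(3).tolist())
for n in("scene","side"):
    im=imaging.get_image(n);w=cloud(im);c=im["pixels"].astype(int);gray=(np.ptp(c,axis=2)<22)&(c.mean(2)<140)
    m=gray&(abs(w[...,0]-.504)<.02)&(abs(w[...,1]-.084)<.075)&(w[...,2]>.115)&(w[...,2]<.25);p=w[m]
    for s in(p[p[:,1]>.104],p[p[:,1]<.064]): 
        if len(s):k=s[:,2]<s[:,2].min()+.012;print(n,s[:,2].min().round(3),s[k].min(0).round(3),s[k].max(0).round(3))
im=imaging.get_image("side");cv2.imwrite("pics/g.png",cv2.resize(im["pixels"][120:290,180:380],(800,600) if 0 else (700,595))[:,:,::-1])
```

```text
[0.5045 0.083  0.0851] [[-1.0, 0.009, 0.002], [0.009, 1.0, -0.0], [-0.002, -0.0, -1.0]]
scene 0.135 [0.499 0.13  0.135] [0.514 0.139 0.146]
scene 0.135 [0.495 0.036 0.135] [0.517 0.041 0.146]
side 0.138 [0.495 0.129 0.138] [0.516 0.142 0.15 ]
side 0.132 [0.508 0.038 0.132] [0.508 0.042 0.14 ]
```

View pics/g.png

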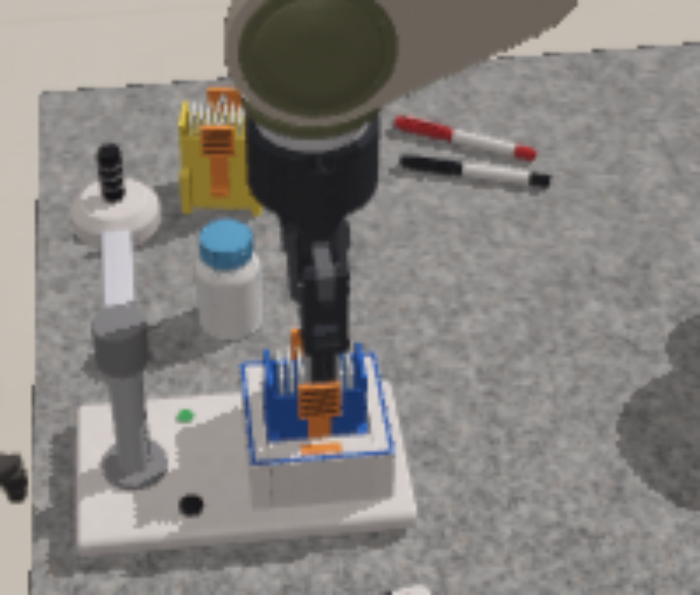

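The side crop shows the fingers centred over the catches (orange pad at crop (320,400)) and the lamp parked aside at (115,200). I descend 5 cm and pinch.

Emit:
jog_arm(plan="0 0 0 0.08 0 2 0; 0 0 0 0 0 1.5 0; 0 0 0 0 0 1.5 0; 0 0 0 0 0 0 0; 0 0 0 0 0 0 80; 0 0 0 0 0 0 140; 0 0 0 0 0 0 200; 0 0 0 0 0 0 255; 0 0 0 0 0 0 255; 0 0 0 0 0 0 255", grip_force=35)

```text
time_s: 8.23
position: [0.5038, 0.0837, 0.0362]
tool_rot: [[-1.0, 0.009, 0.004], [0.009, 1.0, 0.0], [-0.004, 0.0, -1.0]]
ft_force: [-3.0, 2.2, 15.0]
grip_width: 0.0381
gripper_force: 34.4
```

Emit:
jog_arm(plan="0 0 0 0 0 0 255; 0 0 0 0 0 0 255; 0 0 0 0 0 0 255")

```text
time_s: 8.48
position: [0.5038, 0.0837, 0.0363]
tool_rot: [[-1.0, 0.009, 0.004], [0.009, 1.0, 0.0], [-0.004, 0.0, -1.0]]
ft_force: [-2.2, 3.0, 14.7]
grip_width: 0.0376
gripper_force: 34.4
```

Run:
```python
from h import *
im=imaging.get_image("scene");im2=imaging.get_image("side")
o=[cv2.resize(i["pixels"][r:r+90,c:c+90],(399,399),interpolation=2) for i,r,c in((im,185,200),(im2,180,225))]
cv2.imwrite("pics/i.png",np.hstack(o)[:,:,::-1])
```

```text
(no output)
```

View pics/i.png

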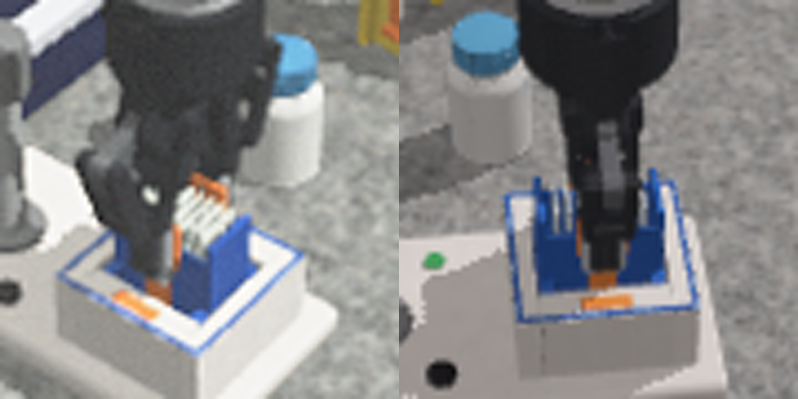

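The fingers cover both orange pads and press them with 34 N (crop (165,240) and (605,240)). I lift gently first, watching the force.

Emit:
jog_arm(plan="0 0 0 0 0 -0.3 255; 0 0 0 0 0 -0.3 255; 0 0 0 0 0 -0.3 255; 0 0 0 0 0 -0.3 255; 0 0 0 0 0 0 255; 0 0 0 0 0 0 255")

```text
time_s: 9.08
position: [0.5027, 0.0833, 0.046]
tool_rot: [[-1.0, 0.009, 0.0], [0.009, 1.0, -0.0], [-0.0, -0.0, -1.0]]
ft_force: [0.5, 0.6, -1.0]
grip_width: 0.0377
gripper_force: 36.1
```

Emit:
jog_arm(plan="0 0 0 0 0 -0.6 255; 0 0 0 0 0 -1 255; 0 0 0 0 0 -1 255; 0 0 0 0 0 -1 255; 0 0 0 0 0 -1 255; 0 0 0 0 0 -1 255; 0 0 0 0 0 -1 255; 0 0 0 0 0 -0.6 255; 0 0 0 0 0 0 255; 0 0 0 0 0 0 255")

```text
time_s: 9.92
position: [0.5026, 0.0833, 0.1179]
tool_rot: [[-1.0, 0.009, 0.0], [0.009, 1.0, 0.0], [-0.0, 0.0, -1.0]]
ft_force: [-0.4, 0.2, -2.5]
grip_width: 0.0374
gripper_force: 36.0
```

Emit:
jog_arm(plan="0 0 0 0 0 -0.8 255; 0 0 0 0 0 -1.2 255; 0 0 0 0 0 -1.2 255; 0 0 0 0 0 -1.2 255; 0 0 0 0 0 -1 255; 0 0 0 0 0 -0.5 255; 0 0 0 0 0 0 255; 0 0 0 0 0 0 255; 0 0 0 0 0 0 255; 0 0 0 0 0 0 255")

```text
time_s: 10.75
position: [0.5023, 0.0834, 0.1762]
tool_rot: [[-1.0, 0.009, -0.001], [0.009, 1.0, 0.0], [0.001, 0.0, -1.0]]
ft_force: [0.0, 0.3, -1.4]
grip_width: 0.0372
gripper_force: 36.0
```

Run:
```python
from h import *
a=imaging.get_image("scene");b=imaging.get_image("side")
for im in(a,b):
    w=cloud(im);c=im["pixels"].astype(int)
    m=(c[...,2]>c[...,0]+50)&(abs(w[...,0]-.504)<.06)&(abs(w[...,1]-.084)<.06)&(w[...,2]>.08);p=w[m];print(m.sum(),np.percentile(p,[1,50,99],axis=0).round(3).tolist())
o=[cv2.resize(i["pixels"][r:r+190,c:c+190],(399,399),interpolation=2) for i,r,c in((a,125,150),(b,130,180))]
cv2.imwrite("pics/j.png",np.hstack(o)[:,:,::-1])
```

```text
768 [[0.471, 0.059, 0.162], [0.474, 0.098, 0.197], [0.534, 0.11, 0.243]]
698 [[0.472, 0.069, 0.163], [0.508, 0.1, 0.2], [0.534, 0.111, 0.244]]
```

View pics/j.png

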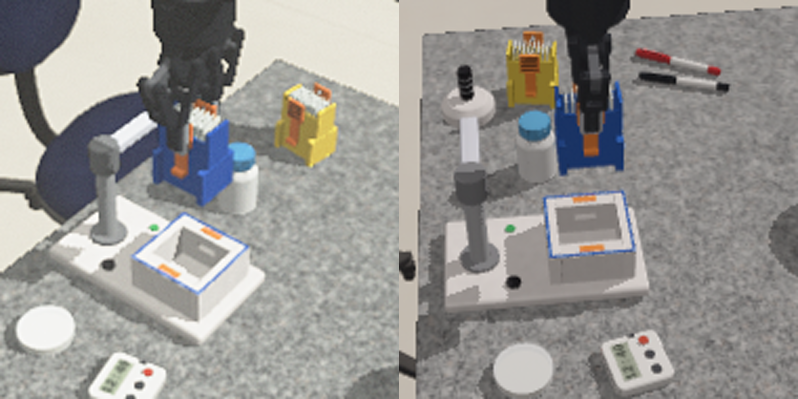

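The cassette hangs upright, its underside at about z 0.161, roughly 10 cm above the rim. The lamp is aside at (110,150) and the other things are untouched, so I hand in.

```bash
python3 -c "
from h import *
print(env.observe()['grip_width'],job.close_job())"
```

```text
the job is handed in; nothing more can be done
0.0373391871527723 None
```

The job is handed in: the lamp is swung a quarter turn aside, and the blue cassette is held upright by its pressed catches, its underside about 10 cm above the dock's rim, with the timer, petri dish and white bottle untouched.

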